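# Stand the tested filter module in the leaning spring-clip rack

## Task

Pick up the blue-faced module lying flat on its test block and stand it on edge, gilded contact end down, in the free blue-marked bay at the front of the leaning rack, square in the bay like the modules behind it. Push it past the spring jaw and press it down onto the brass contact strip with a steady 10 to 15 N until it is fully home (never with more than 35 N), then let go. Leave the green module and the other things on the bench where they are.

Things in the scene. Friction and masses are not known exactly. Their poses are not given: they have to be found in the camera images.
- blue_module: Flat plug-in module, 90 x 56 x 10 mm, aluminium with a blue cover on its upper face, 0.13 to 0.25 kg. It starts flat, blue face up, on a test block. Origin: centre of its under face; x runs along the 90 mm length to the gilded contact end (x = +45 mm; plain end at -45), y along the 56 mm width, z out of the blue face (z = 10 mm).
- blue_gold (a point): Centre of the 56 x 10 mm gilded end face of the blue module (module frame 45, 0, 5 mm).
- blue_block: Fixed black finned test block under the blue module, 58 mm long (x, along the module), 34 mm wide (y), its top 42 mm above the table, on a foot 75 x 70 x 6 mm; the module's long sides overhang it by about 11 mm. Origin: centre of its underside.
- green_module: Bystander: the same kind of module with a green cover, on the other, equal test block. Leave it there.
- rack: Fixed white rack, base 170 (x) x 100 (y) x 12 mm, origin at the centre of its underside, front (-x) to the robot. Three leaning black bays in a row along x; the front one, with blue cheeks, is free, the others, 54 and 96 mm farther along +x, hold grey modules that stand 90 mm high. Nothing stands in front of the free bay.
- bay: The free bay. Origin: centre of its floor (the strip's upper face), 14.5 mm above the rack's underside. z points up the bay, which leans 15 degrees back (to the rack's +x); y is level, along the 62 mm long bay; x across it, away from the front. Fixed back wall 44 mm wide (y), face at x = +5 mm up to z = 45 mm, lip flared to 56 mm. Blue cheeks at y = +-32 mm, 12 mm high, flared to 21.
- jaw: Steel spring jaw at the front of the free bay, 44 mm wide, same frame as the bay when at rest. Its face is at bay x = -3.5 mm for z 5 to 21 mm; above, a lead-in slopes out to about x = -13 mm at z = 38 mm. A 10 mm thick module pushes it back 1.5 mm, against about 1.4 N.
- strip: Brass contact strip, 62 x 16 mm, that forms the floor of the bay; its frame is the bay's. A seated module's gilded end face stands on it.
- driver: Bystander: screwdriver, loose on the bench.
- flux: Bystander: jar, loose on the bench.
- tray: Bystander: parts tray, loose on the bench.
- marker: Bystander: pen, loose on the bench.
- tape: Bystander: tape roll, loose on the bench.
- calblock: Bystander: drilled block, loose on the bench.
There are look-alikes about, which are no part of the job. Leave any purple or turquoise look-alike of the blue_module alone.

How it is judged (in metres and radians):
On the way, in this order (a step that is already met when the one before it is completed fails the run):
1. The blue module is off its block and turned on edge, gilded end down (angle between blue_module's own x axis and vertical above 2.5 rad and distance between blue_gold and bay above 0.012 m).
2. The blue module is fully home in the free bay and pressed onto the contact strip with more than 4 N for 0.3 s (x of blue_gold in the frame of bay between -0.004 and 0.004 m and y of blue_gold in the frame of bay between -0.007 and 0.007 m and z of blue_gold in the frame of bay between -0.003 and 0.002 m and angle between the x axis of blue_module and the z axis of bay, either way round below 0.1 rad and angle between the y axis of blue_module and the y axis of bay, either way round below 0.1 rad and contact force between blue_module and strip above 4 N), for 0.3 s.
At the end, for the whole second after the job is handed in: The blue module stands at rest in the free bay, gilded end down on the brass strip: its gilded end's centre within 2 mm of the strip's height, 4 mm across and 7 mm along the bay, square to the bay within 0.1 rad, let go (x of blue_gold in the frame of bay between -0.004 and 0.004 m and y of blue_gold in the frame of bay between -0.007 and 0.007 m and z of blue_gold in the frame of bay between -0.003 and 0.002 m and angle between the x axis of blue_module and the z axis of bay, either way round below 0.1 rad and angle between the y axis of blue_module and the y axis of bay, either way round below 0.1 rad and linear speed of blue_module below 0.01 m/s); the robot touches nothing.
It fails at once if The contact strip is pressed with more than 35 N (contact force between blue_module and strip above 35 N).
It fails at once if The green module is shifted by more than 15 mm (distance of green_module from where it was at the start of the episode above 0.015 m).
It fails at once if A bystander (screwdriver, jar, tray, pen, tape, drilled block) is shifted by more than 25 mm (distance of any of driver, flux, tray, marker, tape, calblock from where it was at the start of the episode above 0.025 m).
It also fails if it takes over 43 s, if anything falls off the work surface, if the arm or the gripper's body presses on something with over 40 N, if the wrist force passes 120 N, or if a joint passes its speed limit or range.

## Robot

A 6-joint arm with a two-finger parallel gripper is mounted at the origin on the work surface. World frame = base frame: x ahead of the robot, y to its left, z up, the work surface at z = 0. Lengths are in m, angles in degrees, forces in N, time in s.
With the tool pointing down it reaches from about 0.25 to 0.725 m from the base axis. Payload 9.7 kg.
Tool frame: the origin (TCP) lies at the very end of the fingers, on their centre line; the grasp point (between the pads) lies 19 mm behind it (bot.grip_depth is the distance from the TCP to the grasp point, in m); z points along the fingers, y is the direction in which the jaws open and shut (so a half turn about z gives the same grasp; the last joint's range is limited). The gripper opens to 85 mm and grips with 20 to 120 N. Pads are 22 mm wide; open, the fingers measure 114 mm over their backs; the gripper's body (76 mm by 85 mm) begins 54 mm behind the grasp point. The pads swing forward as they close: fully open they stand 13 mm farther back than shut.
Start: joints at [72.078, 4.979, 10.078, 95.1, 0, 90], TCP at [0.169, 0.523, 0.231] pointing down, gripper open.
Joint ranges: [-179.16, 179.16], [-48.56, 103.87], [-65.8, 70.77], [-126.05, 130.52], [-82.76, 87.17], [-180, 180]. Speed limits (degrees/s): [127.2, 127.2, 147.25, 180, 180, 180].

## Interface

Orientations are given as [roll, pitch, yaw] about the fixed x, y, z axes, in that order (R = Rz(yaw) Ry(pitch) Rx(roll)).
In Python, from workcell import telemetry, optics, order, bot gives the robot as it stands. The module is installed in compiled form; this text tells all that it offers.
- The arm moves only by the shell command python3 -m inch 'ROWS' [FORCE]. ROWS is JSON, a list of rows, each a list of 7 numbers: the shift along the tool's x, y, z in m, then the turn, a rotation vector about the tool's x, y, z in rad, then the closure, from 0 (fully open) to 1 (shut). In form: [[tx, ty, tz, rx, ry, rz, grip], ...]. A call has 1 to 12 rows; each row is the pose to reach, as a shift and turn from the pose commanded when the call began, along the tool's axes at that moment; what a row does not reach only later rows make up. A row lasts 1/12 s, in which the tool goes at most 41.7 mm and 7.16 degrees, less where a joint would pass 70% of its speed; a pose out of reach is approached as far as the arm can. A call with a gripper value outside its range is refused whole. The fingers move at their own pace and stop on an object; FORCE is the grip in N (left out, the last holds). Time passes only in rows, so rows that repeat a pose let the fingers close. It gives the time, the measured TCP pose, the force and the opening at its end, in the units of the state.
- telemetry.get_obs(): the state, without advancing time (a new reading comes with each control period).
- optics.camera(name): name is "side" or "top" or "wrist"; returns (picture, depth): 400x640x3 uint8, red, green, blue; 400x640 float32, m along the optical axis (not along the pixel's ray), 0 where there is no reading.
- optics.camera_info(name): a dict with "camera_matrix" (3x3 intrinsics, pixels), "k1" (the pictures are not rectified: a ray, as slopes to the right and down, at radius r is drawn at 1 + k1 r^2 times it, then the intrinsics apply), "xyz" and "attitude" of the camera in the world; the wrist camera has in their place "mount" (4x4, takes a point from camera to tool coordinates, whose origin is the TCP and whose axes are the flange's). Camera axes: x right, y down, z forward; pixel columns grow to the right and rows downward; lengths in m; the calibration is good to about 2 mm. A picture is of the moment at which its call begins: read the wrist's pose just before it. camera_info takes no time and is no camera call.
- order.job_done(): hands the job in, once; it reports no verdict.
The state is a dict: "time": time; "q": joint angles; "qd": joint speeds; "joint_efforts": joint torques, N m; "ee_pos": TCP position; "tcp_rot": TCP orientation; "wrist_force": force on the tool from outside, world axes, zero at the start; "torque": the same for the moment, N m; "opening": finger opening in m.
Only numpy, scipy, OpenCV 4.12 (cv2) and the standard library are available. Lean on these libraries where they do the work, as an engineer would, in place of code of your own. Each camera call takes 0.05 s, during which the arm holds its last target. There are 200 camera calls.

## Working session

There is one attempt and no reset: what is moved stays moved. The work goes in short steps, Python scripts to look and compute and a shell command to move; the robot and the scene stay as the last step left them, time stands still between calls to the robot, and variables do not carry over. Pictures are saved under pics/ and viewed, about 8 in all and at most 12, crops included, and the job is handed in when it is done.

```bash
mkdir -p pics
cat > h.py <<'E'
import numpy as np, cv2
from scipy.spatial.transform import Rotation as R
from workcell import telemetry, optics, order, bot
def rot(a): return R.from_euler('xyz',a,degrees=True).as_matrix()
def pose():
    s=telemetry.get_obs(); T=np.eye(4); T[:3,:3]=rot(s['tcp_rot']); T[:3,3]=s['ee_pos']; return T
def campose(n):
    i=optics.camera_info(n)
    if n=='wrist': return pose()@np.array(i['mount'])
    T=np.eye(4); a=np.array(i['attitude']); T[:3,:3]=a if a.shape==(3,3) else rot(a); T[:3,3]=i['xyz']; return T
def slopes(n,uv):
    i=optics.camera_info(n);K=np.array(i['camera_matrix']);uv=np.atleast_2d(np.array(uv,float))
    d=(uv-K[:2,2])/[K[0,0],K[1,1]]; s=d.copy()
    for _ in range(20): s=d/(1+i['k1']*(s**2).sum(1,keepdims=True))
    return s
def onplane(n,T,uv,z):
    s=slopes(n,uv); d=np.c_[s,np.ones(len(s))]@T[:3,:3].T
    return T[:3,3]+d*((z-T[2,3])/d[:,2:])
def cloud(n,T,dep):
    v,u=np.nonzero(dep>0); s=slopes(n,np.c_[u,v]); z=dep[v,u]
    return u,v,(np.c_[s,np.ones(len(s))]*z[:,None])@T[:3,:3].T+T[:3,3]
def shot(n,f):
    T=campose(n); p,d=optics.camera(n); cv2.imwrite(f'pics/{f}.png',p[...,::-1]); np.savez(f'pics/{f}.npz',p=p,d=d,T=T); return T,p,d
E
python3 - <<'E'
from h import *
for n in('side','top','wrist'):
    print(n,optics.camera_info(n)); T,p,d=shot(n,n+'0')
print(telemetry.get_obs(), bot.grip_depth)
cv2.imwrite('pics/a.png',np.vstack([cv2.imread('pics/top0.png')]))
E
```

```text
side {'camera_matrix': array([[462.99366371,   0.        , 316.76355659],
       [  0.        , 462.99366371, 208.34799072],
       [  0.        ,   0.        ,   1.        ]]), 'k1': -0.0008453150866824873, 'xyz': array([0.50375797, 1.0885142 , 0.68894958]), 'attitude': array([-119.7093602 ,    0.38368081, -178.65886105])}
top {'camera_matrix': array([[391.65594847,   0.        , 320.2962555 ],
       [  0.        , 391.65594847, 200.96194489],
       [  0.        ,   0.        ,   1.        ]]), 'k1': -0.052534335294848494, 'xyz': array([ 0.31619584, -0.01379364,  1.24614044]), 'attitude': array([-1.68469854e+02,  1.39587589e-01, -8.93174993e+01])}
wrist {'camera_matrix': array([[280.54436781,   0.        , 316.56116427],
       [  0.        , 280.54436781, 195.82680963],
       [  0.        ,   0.        ,   1.        ]]), 'k1': -0.017919329928329685, 'mount': array([[-5.80061967e-04, -9.60682372e-01, -2.77649136e-01,
         7.13632067e-02],
       [ 9.99999825e-01, -5.25510894e-04, -2.70891580e-04,
         3.94744409e-04],
       [ 1.14333120e-04, -2.77649245e-01,  9.60682509e-01,
        -1.42913479e-01],
       [ 0.00000000e+00,  0.00000000e+00,  0.00000000e+00,
         1.00000000e+00]])}
{'time': 0.15, 'q': array([ 7.20808174e+01,  5.00447042e+00,  1.00440528e+01,  9.50997488e+01,
       -7.87445548e-04,  9.00005659e+01]), 'qd': array([ 0.12173816, -0.0165861 ,  0.17125864, -0.09872318,  0.01010597,
        0.0157896 ]), 'joint_efforts': array([ 2.67935873e-03, -5.20761144e+01,  4.65044188e+01,  1.38344499e-02,
        1.39052581e-04,  2.25454301e-05]), 'ee_pos': array([0.16916947, 0.52314711, 0.23073265]), 'tcp_rot': array([-1.79939834e+02,  7.88039417e-04,  1.62080252e+02]), 'wrist_force': array([-0.10513824,  0.50088273, -1.26030404]), 'torque': array([-0.01991593, -0.04334172, -0.02547485]), 'opening': 0.08525539760073719} 0.0187
```

View pics/top0.png

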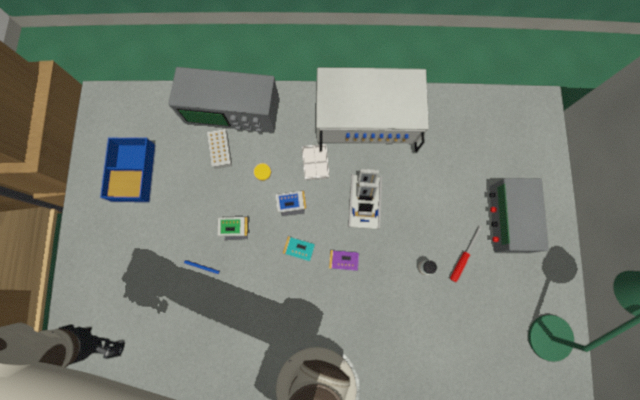

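View pics/side0.png

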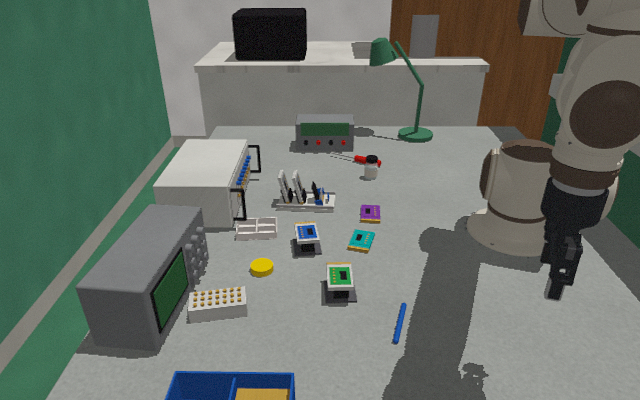

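The top view shows these candidates:
- Blue module at about (290,202), on a black block.
- Turquoise at (300,248) and purple at (344,260), both low on the bench.
- Green at (233,227), on its own block.
- Rack at (365,200), front facing down in the image.

(290,202) fits, since it is the only blue cover and it sits on a block. I'll confirm it in an enlarged crop.

Run:
```python
from h import *
p=np.load('pics/top0.npz');im=p['p'];T=p['T']
c=im[160:290,210:400,::-1]
cv2.imwrite('pics/crop.png',cv2.resize(c,None,fx=4.2,fy=4.2,interpolation=cv2.INTER_CUBIC))
for n in('top','side'):
    p=np.load(f'pics/{n}0.npz');im=p['p'];T=p['T'];hsv=cv2.cvtColor(im,cv2.COLOR_RGB2HSV)
    m=cv2.inRange(hsv,(105,120,60),(125,255,255))
    k,l,st,ce=cv2.connectedComponentsWithStats(m)
    for i in range(1,k):
        if st[i,4]>8: 
            print(n,st[i],ce[i].round(1),onplane(n,T,ce[i],.052).round(4))
    u,v,P=cloud(n,T,p['d'])
    # table height
    s=(abs(P[:,0]-.45)<.3)&(abs(P[:,1])<.3)
    h=np.histogram(P[s,2],bins=np.arange(-.01,.13,.004));print(h[0])
p=np.load('pics/top0.npz');T=p['T'];u,v,P=cloud('top',T,p['d'])
for nm,(a,b,c2,d2) in dict(blue=(272,308,188,216),rack=(345,386,165,232)).items():
    s=(u>a)&(u<b)&(v>c2)&(v<d2)
    for lo,hi in((.004,.02),(.045,.06),(.06,.12)):
        q=P[s&(P[:,2]>lo)&(P[:,2]<hi)]
        if len(q)>5: print(nm,lo,len(q),q.mean(0).round(4),q.min(0).round(4),q.max(0).round(4),cv2.minAreaRect((q[:,:2]*1000).astype(np.float32)))
```

```text
top [346 133   4   5  15] [347.5 134.9] [[ 0.7785 -0.0931  0.052 ]]
top [355 133   3   5  12] [355.9 135.2] [[ 0.7778 -0.1204  0.052 ]]
top [363 134   3   4  10] [364.2 135.5] [[ 0.777  -0.1471  0.052 ]]
top [372 134   3   4  11] [372.9 135.4] [[ 0.7778 -0.1753  0.052 ]]
top [380 134   3   4  12] [381.  135.5] [[ 0.7777 -0.2014  0.052 ]]
top [388 134   4   4  12] [389.5 135.5] [[ 0.7781 -0.229   0.052 ]]
top [397 134   3   4  12] [398.  135.5] [[ 0.7785 -0.2565  0.052 ]]
top [405 134   3   4  11] [406.1 135.6] [[ 0.7784 -0.2828  0.052 ]]
top [ 101  138   53   64 2048] [129.1 163.1] [[0.6771 0.6097 0.052 ]]
top [279 194  20  15 179] [288.5 201.4] [[0.5573 0.091  0.052 ]]
top [375 211   3   5  10] [376.3 212.9] [[ 0.524  -0.1817  0.052 ]]
top [185 261  34  13 105] [201.7 266.8] [[0.3521 0.3487 0.052 ]]
[  115  4173 17229  8782  1111   987   514   344   177    65    58    72
    52    57   148   560   393    62    50    31    28    24    35    20
    30    26    49    81    15     2     0     3     1    15]
side [236 156  15  29 122] [242.8 170.6] [[ 0.7801 -0.2718  0.052 ]]
side [317 1
[... 781 characters left out ...]
2] [0.5943 0.131  0.0595] ((559.9661865234375, 84.44318389892578), (57.05580139160156, 90.23571014404297), 8.835902214050293)
rack 0.004 893 [ 0.5543 -0.1461  0.0127] [ 0.4729 -0.2176  0.004 ] [ 0.6893 -0.0908  0.02  ] ((581.11767578125, -154.2278289794922), (126.77848052978516, 216.51695251464844), 89.93815612792969)
rack 0.045 146 [ 0.584 -0.152  0.053] [ 0.5249 -0.1827  0.0451] [ 0.6334 -0.1249  0.0598] ((578.2162475585938, -151.29443359375), (55.17694854736328, 109.26582336425781), 85.85465240478516)
rack 0.06 390 [ 0.612 -0.153  0.084] [ 0.5436 -0.183   0.0602] [ 0.652  -0.1252  0.1056] ((597.58251953125, -152.97059631347656), (55.686702728271484, 108.66116333007812), 86.63516235351562)
```

View pics/crop.png

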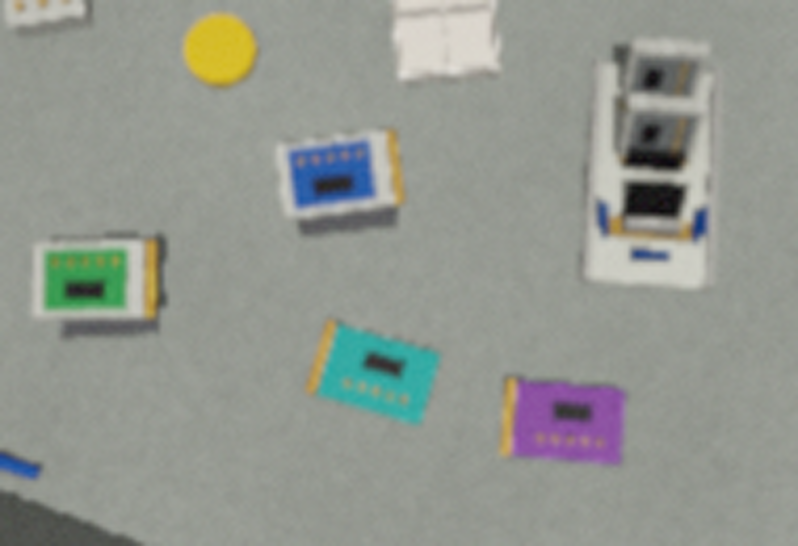

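Crop confirms it: blue cover at crop (335,175), on its block, with the gilded end on the right (world −y). The free bay has blue cheeks at crop (603,218) and (700,222). Next I hover over the grip point near the plain end.

```bash
cat >> h.py <<'E'
def go(pos,Rt,T=None):
    T=pose() if T is None else T
    d=T[:3,:3].T@(np.array(pos)-T[:3,3]); r=R.from_matrix(T[:3,:3].T@Rt).as_rotvec()
    n=max(np.linalg.norm(d)/.0417,np.degrees(np.linalg.norm(r))/7.16); print('row',d.round(4),r.round(4),'n',round(n,1))
def down(yaw): return rot([180,0,yaw])
E
python3 -c "
from h import *
go([.557,.102,.19],down(98.8))"
```

```text
row [-0.4986 -0.2813  0.041 ] [-9.0000e-04  6.0000e-04  1.1044e+00] n 13.8
```

```bash
python3 -m inch '[[-0.4986,-0.2813,0.041,0,0,1.104,0],[-0.4986,-0.2813,0.041,0,0,1.104,0],[-0.4986,-0.2813,0.041,0,0,1.104,0],[-0.4986,-0.2813,0.041,0,0,1.104,0],[-0.4986,-0.2813,0.041,0,0,1.104,0],[-0.4986,-0.2813,0.041,0,0,1.104,0],[-0.4986,-0.2813,0.041,0,0,1.104,0],[-0.4986,-0.2813,0.041,0,0,1.104,0],[-0.4986,-0.2813,0.041,0,0,1.104,0],[-0.4986,-0.2813,0.041,0,0,1.104,0],[-0.4986,-0.2813,0.041,0,0,1.104,0],[-0.4986,-0.2813,0.041,0,0,1.104,0]]'; python3 -c "
from h import *
go([.557,.102,.19],down(98.8))"
```

```text
time: 1.15
ee_pos: [0.5081, 0.1545, 0.1954]
tcp_rot: [180.0, -0.0, 98.8]
wrist_force: [-0.2, 1.6, 0.0]
opening: 0.0854
row [-0.0594  0.0403  0.0054] [ 0.0001 -0.      0.0002] n 1.7
```

```bash
python3 -m inch '[[-0.0594,0.0403,0.0054,0,0,0,0],[-0.0594,0.0403,0.0054,0,0,0,0],[-0.0594,0.0403,0.0054,0,0,0,0],[-0.0594,0.0403,0.0054,0,0,0,0]]'
python3 - <<'E'
from h import *
T,p,d=shot('wrist','w1')
u,v,P=cloud('wrist',T,d)
for lo,hi in((.046,.056),(.004,.02)):
    s=(P[:,2]>lo)&(P[:,2]<hi)&(abs(P[:,0]-.56)<.06)&(abs(P[:,1]-.085)<.07)
    q=P[s]; print(len(q),q.mean(0).round(4),cv2.minAreaRect((q[:,:2]*1000).astype(np.float32)))
hsv=cv2.cvtColor(p,cv2.COLOR_RGB2HSV)
for nm,a,b in(('blue',(105,120,50),(125,255,255)),('gold',(15,90,90),(28,255,255))):
    m=cv2.inRange(hsv,a,b);k,l,st,ce=cv2.connectedComponentsWithStats(m)
    for i in range(1,k):
        if st[i,4]>60:
            yx=np.argwhere(l==i)[:,::-1]; q=onplane('wrist',T,yx,.052)
            print(nm,st[i],q.mean(0).round(4),cv2.minAreaRect((q[:,:2]*1000).astype(np.float32)))
E
```

```text
time: 1.48
ee_pos: [0.5564, 0.1026, 0.1891]
tcp_rot: [-179.9, -0.0, 98.7]
wrist_force: [-1.0, 0.4, -0.1]
opening: 0.0854
4462 [0.559  0.0902 0.0525] ((559.3054809570312, 87.75341796875), (56.10676956176758, 90.41109466552734), 8.752507209777832)
254 [0.5536 0.0891 0.0061] ((559.0713500976562, 88.51747131347656), (69.9428939819336, 73.3490219116211), 7.58832311630249)
blue [ 296  167   45   57 2041] [0.5591 0.0943 0.052 ] ((558.5966186523438, 93.10628509521484), (45.64939880371094, 60.55482864379883), 8.683236122131348)
blue [466 385  18  14 195] [ 0.8044 -0.1421  0.052 ] ((804.3338623046875, -142.11671447753906), (20.200754165649414, 27.980974197387695), 88.51901245117188)
gold [223  37  63  18 680] [0.4803 0.2245 0.052 ] ((480.02313232421875, 224.41026306152344), (56.534366607666016, 9.070314407348633), 1.8687829971313477)
gold [ 399   92   55   53 2283] [0.6497 0.1855 0.052 ] ((649.8931274414062, 185.1262969970703), (52.18067932128906, 48.777099609375), 13.142240524291992)
gold [184 150  49  25 405] [0.4434 0.1116 0.052 ] ((443.5669250488281, 111.61699676513672), (8.458223342895508, 49.27182388305664), 74.29933166503906)
gold [293 234  51   7 356] [0.5656 0.0471 0.052 ] ((565.5127563476562, 47.04640197753906), (54.47072982788086, 7.095361709594727), 8.692255973815918)
gold [148 255  43  16 364] [ 0.4044 -0.0091  0.052 ] ((404.5242004394531, -9.271656036376953), (11.730165481567383, 46.83306121826172), 86.08162689208984)
```

View pics/w1.png

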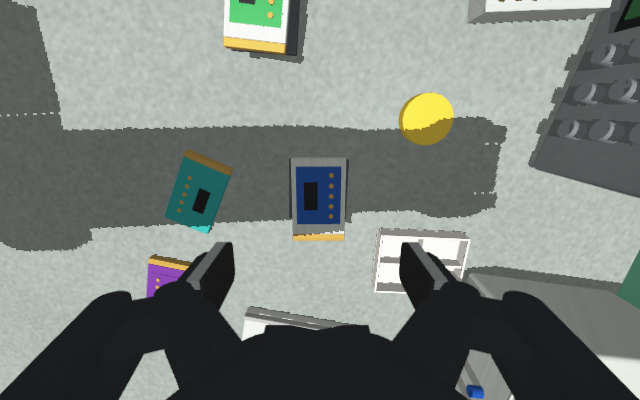

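Blue module (320,198) sits centred between the fingers, gold edge at (319,237). Measured size 56×90 mm, top at 52 mm, yaw 8.7°, matching the spec. Descending to grip at module x = −18 mm.

```bash
python3 -c "
from h import *
go([.5566,.1056,.024],down(98.7))"
```

```text
row [0.0018 0.0012 0.1656] [-0.0012 -0.0002  0.0009] n 4.0
```

```bash
python3 -m inch '[[0.002,0.001,0.04,0,0,0,0],[0.002,0.001,0.08,0,0,0,0],[0.002,0.001,0.12,0,0,0,0],[0.002,0.001,0.145,0,0,0,0],[0.002,0.001,0.160,0,0,0,0],[0.002,0.001,0.166,0,0,0,0],[0.002,0.001,0.166,0,0,0,0],[0.002,0.001,0.166,0,0,0,0.2]]' 100; python3 -m inch '[[0,0,0,0,0,0,0.6],[0,0,0,0,0,0,1],[0,0,0,0,0,0,1],[0,0,0,0,0,0,1],[0,0,0,0,0,0,1],[0,0,0,0,0,0,1],[0,0,0,0,0,0,1],[0,0,0,0,0,0,1]]' 100
```

```text
time: 2.2
ee_pos: [0.5569, 0.1069, 0.0254]
tcp_rot: [179.9, -0.0, 98.9]
wrist_force: [0.2, -0.5, 0.1]
opening: 0.0753
time: 2.87
ee_pos: [0.5578, 0.1066, 0.0266]
tcp_rot: [179.8, -0.0, 98.8]
wrist_force: [-1.7, 1.4, 7.3]
opening: 0.054
```

```bash
python3 -m inch '[[0,0,-0.03,0,0,0,1],[0,0,-0.07,0,0,0,1],[0,0,-0.11,0,0,0,1],[0,0,-0.15,0,0,0,1],[0,0,-0.19,0,0,0,1],[0,0,-0.2,0,0,0,1]]'
python3 - <<'E'
from h import *
go([.57,-.225,.225],down(86))
E
```

```text
time: 3.37
ee_pos: [0.5581, 0.1064, 0.2321]
tcp_rot: [179.5, -0.0, 98.8]
wrist_force: [1.1, 0.7, -1.3]
opening: 0.0536
row [-0.3293 -0.0391  0.0066] [ 0.0095 -0.0015  0.2237] n 8.0
```

```bash
python3 -m inch '[[-0.04,-0.005,0,0,0,0.03,1],[-0.08,-0.01,0,0,0,0.06,1],[-0.12,-0.015,0,0,0,0.09,1],[-0.16,-0.02,0,0,0,0.12,1],[-0.2,-0.024,0,0,0,0.15,1],[-0.24,-0.028,0,0,0,0.18,1],[-0.28,-0.034,0,0,0,0.2,1],[-0.31,-0.037,0,0,0,0.21,1],[-0.325,-0.039,0,0,0,0.223,1],[-0.329,-0.039,0,0,0,0.223,1],[-0.329,-0.039,0,0,0,0.223,1],[-0.329,-0.039,0,0,0,0.223,1]]'
python3 - <<'E'
from h import *
T,p,d=shot('wrist','w2'); print(telemetry.get_obs()['ee_pos'],telemetry.get_obs()['tcp_rot'])
E
```

```text
time: 4.37
ee_pos: [0.5688, -0.2241, 0.2243]
tcp_rot: [180.0, -0.0, 86.1]
wrist_force: [0.7, 0.3, -1.5]
opening: 0.0538
[ 0.56881055 -0.22369025  0.22438339] [ 1.79995136e+02 -1.89617759e-02  8.61243710e+01]
```

View pics/w2.png

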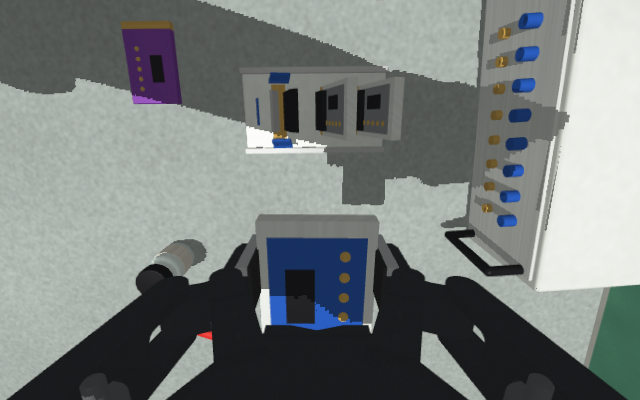

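Run:
```python
from h import *
z=np.load('pics/w2.npz');p,d,T=z['p'],z['d'],z['T']
u,v,P=cloud('wrist',T,d);im=np.zeros(d.shape+(3,));im[v,u]=P
hsv=cv2.cvtColor(p,cv2.COLOR_RGB2HSV)
reg=(u>225)&(u<415)&(v>60)&(v<165)
q=P[reg]; print('zhist',np.histogram(q[:,2],bins=np.arange(-.006,.11,.004))[0])
s=reg&(P[:,2]>.008)&(P[:,2]<.0165);mk=np.zeros(d.shape,np.uint8);mk[v[s],u[s]]=1
mk=cv2.morphologyEx(mk,cv2.MORPH_OPEN,np.ones((3,3)))
q=im[mk>0];rc=cv2.minAreaRect((q[:,:2]*1000).astype(np.float32));print('base',len(q),q[:,2].mean(),rc,cv2.boxPoints(rc).round(1).tolist())
# edge lines of base: front, left/right fits
for nm,a,b in(('blue',(105,110,30),(125,255,255)),('gold',(12,80,40),(28,255,255)),):
    m=cv2.inRange(hsv,a,b);m[:, :235]=0;m[:,340:]=0;m[160:]=0;m[:60]=0
    k,l,st,ce=cv2.connectedComponentsWithStats(m)
    for i in range(1,k):
        if st[i,4]>25:
            q=im[(l==i)&(d>0)];print(nm,st[i],ce[i].round(1),'mean',q.mean(0).round(4),'zrange',np.percentile(q[:,2],[2,50,98]).round(4),cv2.minAreaRect((q[:,:2]*1000).astype(np.float32)))
# grey modules: top edges (z>.09)
for a,b in((310,350),(350,400)):
    s=(u>a)&(u<b)&(v>65)&(v<160)&(P[:,2]>.07);q=P[s];
    hi=q[q[:,2]>q[:,2].max()-.006];print('grey',len(q),q[:,2].max(),hi.mean(0).round(4),cv2.minAreaRect((hi[:,:2]*1000).astype(np.float32)))
# held module in tool frame
m=(v>212)&(v<330)&(u>254)&(u<382);Tt=pose();q=(P[m]-Tt[:3,3])@Tt[:3,:3]
q=q[(q[:,2]>-.05)&(q[:,2]<0)];b=np.histogram(q[:,2],bins=np.arange(-.05,.001,.002));print(b[0],)
zc=np.median(q[:,2]);q=q[abs(q[:,2]-zc)<.004];print('held face z',zc,q.min(0),q.max(0),cv2.minAreaRect((q[:,:2]*1000).astype(np.float32)))
A=np.c_[q[:,:2],np.ones(len(q))];print('tilt',np.linalg.lstsq(A,q[:,2],rcond=None)[0])
```

```text
zhist [  16 6336  104    9 4780  476 1663  139  183  236  303  517  294  200
  239  312  279  345  230  179  213  194  211  204  297  368 1244    2]
base 5077 0.012486572836964449 ((569.7647094726562, -148.1429443359375), (85.79953002929688, 170.33987426757812), 86.6895980834961) [[482.29998779296875, -186.10000610351562], [652.2999877929688, -195.89999389648438], [657.2999877929688, -110.19999694824219], [487.20001220703125, -100.4000015258789]]
blue [269  73  21  10 201] [279.   77.5] mean [ 0.5339 -0.1102  0.0313] zrange [0.0241 0.0315 0.0378] ((533.4669799804688, -110.15824127197266), (8.598245620727539, 23.717727661132812), 87.87142181396484)
blue [256  98   4  27  48] [257.5 111.1] mean [ 0.5062 -0.1443  0.0351] zrange [0.0335 0.0351 0.0367] ((506.0928955078125, -144.41311645507812), (28.292484283447266, 2.66049861907959), 87.34256744384766)
blue [272 139  21   9 166] [282. 143.] mean [ 0.5298 -0.1822  0.0311] zrange [0.0237 0.0317 0.0374] ((529.3237915039062, -183.0001983642578), (10.262531280517578, 24.899736404418945), 84.20796203613281)
gold [271  85  16  53 370] [280.2 110
[... 370 characters left out ...]

grey 892 0.10219203071514171 [ 0.601  -0.1502  0.0996] ((600.6322021484375, -150.26966857910156), (55.156333923339844, 4.4673357009887695), 87.74479675292969)
grey 1781 0.10206499655325718 [ 0.6299 -0.1518  0.0991] ((627.3193969726562, -151.5110626220703), (55.83489227294922, 45.90903854370117), 87.85454559326172)
[   0    0    0    1   32   55   74   86  103   99  145 7084 5346  195
  212  172  168   17    8    8    6    0    0    0    0]
held face z -0.02611419591641222 [-0.03389297 -0.02985584 -0.03007037] [ 0.02593482  0.02969357 -0.02211756] ((-3.849393844604492, 0.027891159057617188), (59.54794692993164, 59.677730560302734), 89.5842514038086)
tilt [ 0.01486473 -0.00234253 -0.02610304]
```

The picture shows the module well held, cover at (318,280), plain edge at (318,218). The free bay has its brass strip at (280,110) and cheeks at (279,77) and (282,143). The rack yaw is about −3.3° from both the cheeks and the base. I'll refine the bay's x position from the grey tops and strip ends, then compute the moves.

```bash
cat >> h.py <<'E'
yaw=-3.3; X0=rot([0,0,yaw])[:,0]; Yb=rot([0,0,yaw])[:,1]
c,s_=np.cos(np.radians(15)),np.sin(np.radians(15))
Zb=c*np.array([0,0,1])+s_*X0; Xb=c*X0-s_*np.array([0,0,1])
Rp=np.c_[Zb,-Yb,Xb]
E
python3 - <<'E'
from h import *
z=np.load('pics/w2.npz');p,d,T=z['p'],z['d'],z['T']
u,v,P=cloud('wrist',T,d)
O=np.array([.5319,-.1462,.0145]);B=rot([0,0,yaw]);Q=(P-O)@B  # rack-aligned, origin near cheek mid
s=(abs(Q[:,1])<.026)&(Q[:,2]>.0835)&(Q[:,2]<.092)&(Q[:,0]>.03)&(Q[:,0]<.16)
print('tops x hist',np.histogram(Q[s,0],bins=np.arange(.05,.15,.004)))
Qb=np.c_[(P-O)@Xb,(P-O)@Yb,(P-O)@Zb]
# greys: front faces at bay x = 54cos15-5, 96cos15-5 in ideal
for k in(54,96):
    e=k*.001
    L=Qb[(abs(Qb[:,1])<.02)&(abs(Qb[:,0]-(e*c-.005))<.012)&(Qb[:,2]-0>.055)&(Qb[:,2]<.1)]
    if len(L): print(k,len(L),'front face bay x',np.median(L[:,0])-(e*c-.005),'slope',np.polyfit(L[:,2],L[:,0],1)[0])
w=Qb[(abs(Qb[:,1])<.02)&(Qb[:,2]>.015)&(Qb[:,2]<.043)&(Qb[:,0]>-.004)&(Qb[:,0]<.015)];print('wall x',len(w),np.median(w[:,0]))
hsv=cv2.cvtColor(p,cv2.COLOR_RGB2HSV)
g=((hsv[v,u,0]>=12)&(hsv[v,u,0]<=28)&(hsv[v,u,1]>80))&(abs(Qb[:,0])<.03)&(abs(Q[:,2])<.004)
for lo,hi in((-.032,-.024),(.024,.032)):
    q=Q[g&(Q[:,1]>lo)&(Q[:,1]<hi)];print('strip end',len(q),q.min(0),q.max(0),q.mean(0))
go([.42,-.14,.26],Rp)
E
```

```text
tops x hist (array([  0,   0,   0,   0, 154, 240, 196,   0,   0,   0,   0,   0,   0,
         0,  22, 265, 217,  81,   0,   0,   0,   0,   0,   0]), array([0.05 , 0.054, 0.058, 0.062, 0.066, 0.07 , 0.074, 0.078, 0.082,
       0.086, 0.09 , 0.094, 0.098, 0.102, 0.106, 0.11 , 0.114, 0.118,
       0.122, 0.126, 0.13 , 0.134, 0.138, 0.142, 0.146]))
54 706 front face bay x -0.0038041743243737852 slope 0.05306723157223921
96 819 front face bay x -0.0038482952818786748 slope 0.00897419521017223
wall x 150 0.0009846598074397923
strip end 76 [-0.011569   -0.03063899 -0.00288657] [ 0.00327311 -0.02407126  0.00286442] [-0.00403979 -0.02721534  0.0002726 ]
strip end 77 [-0.01183328  0.02417693 -0.00277691] [0.00314662 0.02998056 0.00380671] [-0.00388024  0.02728423  0.00053849]
row [ 0.0735 -0.1541 -0.0356] [-1.008   1.0178  1.3134] n 15.6
```

Faces, wall, strip ends and grey tops all agree: bay origin ≈ (0.5278, −0.1460, 0.0145). Now I turn the module on edge in front of the rack.

```bash
python3 -m inch '[[0.0735,-0.154,-0.0356,0,0,0,1],[0.0735,-0.154,-0.0356,0,0,0,1],[0.0735,-0.154,-0.0356,-1.008,1.018,1.313,1],[0.0735,-0.154,-0.0356,-1.008,1.018,1.313,1],[0.0735,-0.154,-0.0356,-1.008,1.018,1.313,1],[0.0735,-0.154,-0.0356,-1.008,1.018,1.313,1],[0.0735,-0.154,-0.0356,-1.008,1.018,1.313,1],[0.0735,-0.154,-0.0356,-1.008,1.018,1.313,1],[0.0735,-0.154,-0.0356,-1.008,1.018,1.313,1],[0.0735,-0.154,-0.0356,-1.008,1.018,1.313,1],[0.0735,-0.154,-0.0356,-1.008,1.018,1.313,1],[0.0735,-0.154,-0.0356,-1.008,1.018,1.313,1]]'
python3 - <<'E'
from h import *
print(telemetry.get_obs()['q'].round(1))
go([.42,-.14,.26],Rp)
E
```

```text
time: 5.42
ee_pos: [0.42, -0.1399, 0.2599]
tcp_rot: [158.3, -47.0, 44.3]
wrist_force: [-0.6, -0.7, -1.7]
opening: 0.0539
[-43.9 -44.9 -37.1  66.1  41.9 113.7]
row [-0.      0.0001 -0.0001] [-0.367   0.3691  0.4773] n 5.7
```

```bash
python3 -m inch '[[0,0,0,-0.367,0.369,0.477,1],[0,0,0,-0.367,0.369,0.477,1],[0,0,0,-0.367,0.369,0.477,1],[0,0,0,-0.367,0.369,0.477,1],[0,0,0,-0.367,0.369,0.477,1],[0,0,0,-0.367,0.369,0.477,1],[0,0,0,-0.367,0.369,0.477,1],[0,0,0,-0.367,0.369,0.477,1],[0,0,0,-0.367,0.369,0.477,1]]'
python3 - <<'E'
from h import *
print(telemetry.get_obs()['q'].round(1))
B=np.array([.5278,-.1460,.0145])
for zb in(.085,): go(B+(zb+.064)*Zb+.021*Xb,Rp)
E
```

```text
time: 6.17
ee_pos: [0.5001, -0.2566, 0.2476]
tcp_rot: [-178.6, -74.4, -3.2]
wrist_force: [-0.1, -0.3, -3.4]
opening: 0.0539
[-47.7 -48.6 -59.1  11.4  43.8 164.8]
row [-0.0695 -0.1093  0.1056] [-0.0264  0.011   0.0005] n 4.0
```

Joint 2 reached its limit near the base (q2 = −48.6), so the position was off, though the orientation is right. The target lies farther out, so I'll carry on to the pre-insert pose.

```bash
python3 -m inch '[[-0.0005,-0.109,0.03,0,0,0,1],[-0.0005,-0.109,0.03,0,0,0,1],[0,-0.109,0.03,-0.026,0.011,0,1],[-0.01,-0.109,0.1056,-0.026,0.011,0,1],[-0.04,-0.109,0.1056,-0.026,0.011,0,1],[-0.0695,-0.109,0.1056,-0.026,0.011,0,1],[-0.0695,-0.109,0.1056,-0.026,0.011,0,1],[-0.0695,-0.109,0.1056,-0.026,0.011,0,1],[-0.0695,-0.109,0.1056,-0.026,0.011,0,1]]'
python3 - <<'E'
from h import *
print(telemetry.get_obs()['q'].round(1))
B=np.array([.5278,-.1460,.0145])
for zb in(.085,): go(B+(zb+.064)*Zb+.021*Xb,Rp)
E
```

```text
time: 6.92
ee_pos: [0.5978, -0.1561, 0.1632]
tcp_rot: [179.7, -74.1, -2.5]
wrist_force: [-0.1, 0.1, -1.4]
opening: 0.0539
[-23.7 -38.6 -65.8 -10.3  20.  174. ]
row [-0.013  -0.0062 -0.0083] [-0.0073  0.0152  0.0037] n 0.4
```

Joint 3 is at its limit (−65.8): a near-horizontal tool over this bay folds the arm too far. Before deciding, I'll fit a planar arm model to the recorded poses to see which tool tilts are reachable.

```bash
cat > kin.py <<'E'
from h import *
from scipy.optimize import least_squares
D=np.radians
o=telemetry.get_obs()
data=[((72.08,5.00,10.04,95.10,0,90),(.16917,.52315,.23073),(-179.94,0,162.08)),
((-43.9,-44.9,-37.1,66.1,41.9,113.7),(.42,-.1399,.2599),(158.3,-47,44.3)),
((-47.7,-48.6,-59.1,11.4,43.8,164.8),(.5001,-.2566,.2476),(-178.6,-74.4,-3.2)),
(o['q'],o['ee_pos'],o['tcp_rot'])]
def fk(q,p):
    q1,q2,q3,q4,q5,q6=D(np.array(q,float)); a,d1,L2,L3,L4,L5,e=p
    f=q2-q3; t=f+q4
    w=np.array([a+L2*np.sin(q2)+L3*np.cos(f)+e*np.sin(f)+L4*np.cos(t),0,d1+L2*np.cos(q2)-L3*np.sin(f)+e*np.cos(f)-L4*np.sin(t)])
    ry=R.from_euler('y',t); zt=ry.apply([np.cos(q5),np.sin(q5),0])
    rz=R.from_euler('z',q1)
    return rz.apply(w+L5*zt), rz.apply(zt)
def res(p): return np.concatenate([np.r_[fk(q,p)[0]-x,.1*(fk(q,p)[1]-rot(r)[:,2])] for q,x,r in data]+[1e-4*np.array(p)])
P=least_squares(res,[0,.35,.35,.35,.05,.28,0]).x
if __name__=='__main__':
    print(P.round(4)); print(res(P)[:24].reshape(4,6).round(4))
    lo=np.array([-179,-48.5,-65.8,-126,-82.7]);hi=np.array([179,103.8,70.7,130.5,87])
    B=np.array([.5278,-.1460,.0145])
    for phi in(0,15,30,45,60):
        for zb in(.085,.04,0):
            f=np.radians(phi); zt=np.cos(f)*Xb-np.sin(f)*Zb
            G=B+(zb+.064)*Zb; tcp=G+.021*zt
            g=lambda q:np.r_[fk(np.r_[q,0],P)[0]-tcp,.3*(fk(np.r_[q,0],P)[1]-zt)]
            b=min((least_squares(g,s,bounds=(lo-.01,hi+.01)) for s in([-20,-20,-40,30,15],[-20,20,0,60,15],[-15,-30,-60,60,10])),key=lambda b:b.cost)
            print(phi,zb,np.linalg.norm(g(b.x)).round(4),b.x.round(1))
E
python3 kin.py
```

```text
[0.0007 0.1589 0.4206 0.5183 0.1444 0.2849 0.0365]
[[ 0.      0.0001 -0.0003  0.      0.     -0.    ]
 [-0.0001 -0.0001  0.0001  0.      0.      0.    ]
 [-0.0001  0.0001  0.0003 -0.     -0.     -0.    ]
 [ 0.     -0.0001 -0.0001  0.     -0.      0.    ]]
0 0.085 0.0147 [-23.6 -39.4 -65.8  -8.3  20.1]
0 0.04 0.0347 [-25.1 -34.4 -65.8 -10.2  22.4]
0 0 0.0506 [-26.8 -28.6 -65.8 -13.7  25. ]
15 0.085 0.0 [-21.8 -39.1 -56.5  14.   15.9]
15 0.04 0.0 [-22.4 -38.8 -61.3   8.9  16.4]
15 0 0.0 [-22.9 -37.5 -65.2   3.8  16.9]
30 0.085 0.0 [-19.9 -30.1 -42.2  34.1  11.6]
30 0.04 0.0 [-20.4 -30.6 -47.4  29.5  12. ]
30 0 0.0 [-20.8 -30.5 -51.8  25.1  12.3]
45 0.085 0.0 [-17.9 -18.3 -27.3  51.8   7.3]
45 0.04 0.0 [-18.3 -19.1 -32.7  47.2   7.4]
45 0 0.0 [-18.7 -19.4 -37.3  43.    7.6]
60 0.085 0.0 [-16.2  -5.1 -11.9  68.6   3.3]
60 0.04 0.0 [-16.4  -6.1 -17.6  63.9   3.4]
60 0 0.0 [-16.7  -6.6 -22.4  59.6   3.4]
```

The model fits to 0.3 mm. It shows the bay floor is unreachable with the tool square to the face, but easy with the tool tilted about 30° further down. So I'll put the module back on its block and regrasp with the tool tilted 30° about the jaw axis. First I check the path.

```bash
cat > path.py <<'E'
from kin import *
from scipy.spatial.transform import Slerp
lo=np.array([-179,-48.5,-65.8,-126,-82.7]);hi=np.array([179,103.8,70.7,130.5,87])
def ik(p,Rm,s):
    g=lambda q:np.r_[fk(np.r_[q,0],P)[0]-p,.3*(fk(np.r_[q,0],P)[1]-Rm[:,2])]
    b=least_squares(g,np.clip(s,lo,hi),bounds=(lo-.01,hi+.01));return b.x,np.linalg.norm(g(b.x))
def check(p0,R0,p1,R1,s,n=6,gold=None):
    S=Slerp([0,1],R.from_matrix([R0,R1]))
    for t in np.linspace(0,1,n):
        p=p0+(p1-p0)*t;Rm=S(t).as_matrix();s,e=ik(p,Rm,s)
        print(round(t,2),s.round(0),'err',round(e,4), '' if gold is None else (p+Rm@gold).round(3))
    return s
def tilt(Rm,phi): return Rm@R.from_euler('y',phi,degrees=True).as_matrix()
E
python3 - <<'E'
from path import *
T=pose();Rd=down(98.8);gold=np.array([-.064,0,-.021])
M=np.array([.57,-.03,.25]);S=Slerp([0,1],R.from_matrix([T[:3,:3],Rd]));Rm=S(.45).as_matrix()
s=check(T[:3,3],T[:3,:3],M,Rm,o['q'][:5],gold=gold)
Dp=np.array([.5578,.1066,.10]);s=check(M,Rm,Dp,Rd,s,gold=gold)
go(M,Rm); go(Dp,Rd,np.vstack([np.c_[Rm,M],[0,0,0,1]]))
# tilted grasp: extra tilt sign check
Rg=tilt(Rd,-30); print(Rg)   # want z=(.08,-.49,-.87)
g=np.array([.5566,.1056,.047]); print(check(g-.15*Rg[:,2],Rg,g+.021*Rg[:,2],Rg,s,3))
E
```

```text
0.0 [-24. -39. -66. -10.  20.] err 0.0 [ 0.56  -0.154  0.107]
0.2 [-24. -41. -60.   4.  25.] err 0.0 [ 0.55  -0.14   0.129]
0.4 [-23. -41. -54.  18.  28.] err 0.0 [ 0.542 -0.125  0.151]
0.6 [-22. -38. -46.  30.  29.] err 0.0 [ 0.536 -0.11   0.175]
0.8 [-19. -34. -37.  42.  28.] err 0.0 [ 0.532 -0.094  0.199]
1.0 [-16. -29. -29.  53.  26.] err 0.0 [ 0.53  -0.078  0.225]
0.0 [-16. -29. -29.  53.  26.] err 0.0 [ 0.53  -0.078  0.225]
0.2 [-11. -23. -23.  60.  22.] err 0.0 [ 0.534 -0.059  0.205]
0.4 [ -6. -16. -18.  66.  17.] err 0.0 [ 0.54  -0.038  0.185]
0.6 [ -0.  -9. -13.  71.  11.] err 0.0 [ 0.548 -0.014  0.165]
0.8 [ 5. -1. -8. 76.  6.] err 0.0 [0.558 0.013 0.144]
1.0 [11.  7. -2. 81.  0.] err 0.0 [0.568 0.043 0.121]
row [ 0.0744 -0.1245 -0.0565] [ 0.5079 -0.413  -0.6715] n 7.5
row [-0.0099 -0.15    0.1367] [ 0.6208 -0.5048 -0.8207] n 9.2
[[-1.32489621e-01  9.88228381e-01  7.64929181e-02]
 [ 8.55830883e-01  1.52985836e-01 -4.94114191e-01]
 [-5.00000000e-01  1.22464680e-16 -8.66025404e-01]]
0.0 [ 31.  17.  14.  99. -27.] err 0.0 
0.5 [ 28.  15.   3.  88. -28.] err 0.0 
1.0 [ 24.  15.  -6.  78. -29.] err 0.0 
[ 23.74819201  14.92168668  -5.53308785  78.01573956 -28.886738  ]
```

```bash
python3 -m inch '[[0.01,-0.0156,-0.007,0.0635,-0.0516,-0.0839,1],[0.0186,-0.031,-0.014,0.127,-0.103,-0.168,1],[0.028,-0.047,-0.021,0.19,-0.155,-0.252,1],[0.037,-0.062,-0.028,0.254,-0.206,-0.336,1],[0.0465,-0.078,-0.035,0.317,-0.258,-0.42,1],[0.056,-0.093,-0.042,0.381,-0.31,-0.504,1],[0.065,-0.109,-0.049,0.444,-0.361,-0.588,1],[0.0744,-0.1245,-0.0565,0.508,-0.413,-0.6715,1],[0.0744,-0.1245,-0.0565,0.508,-0.413,-0.6715,1],[0.0744,-0.1245,-0.0565,0.508,-0.413,-0.6715,1]]'
python3 - <<'E'
from h import *
go([.5578,.1066,.10],down(98.8))
E
```

```text
time: 7.75
ee_pos: [0.5707, -0.0305, 0.2517]
tcp_rot: [156.4, -39.1, 57.6]
wrist_force: [-0.1, -0.0, -3.4]
opening: 0.0538
row [-0.0113 -0.1518  0.1371] [ 0.6246 -0.5055 -0.8217] n 9.2
```

```bash
python3 -m inch '[[-0.001,-0.015,0.0137,0.0625,-0.0505,-0.082,1],[-0.002,-0.03,0.0274,0.125,-0.101,-0.164,1],[-0.003,-0.045,0.041,0.187,-0.152,-0.247,1],[-0.0045,-0.061,0.055,0.25,-0.202,-0.329,1],[-0.0056,-0.076,0.0685,0.312,-0.253,-0.411,1],[-0.0068,-0.091,0.082,0.375,-0.303,-0.493,1],[-0.008,-0.106,0.096,0.437,-0.354,-0.575,1],[-0.009,-0.121,0.11,0.5,-0.404,-0.657,1],[-0.0102,-0.137,0.123,0.562,-0.455,-0.7395,1],[-0.0113,-0.1518,0.1371,0.6246,-0.5055,-0.8217,1],[-0.0113,-0.1518,0.1371,0.6246,-0.5055,-0.8217,1],[-0.0113,-0.1518,0.1371,0.6246,-0.5055,-0.8217,1]]'
python3 - <<'E'
from h import *
go([.5578,.1066,.03],down(98.8))
E
```

```text
time: 8.75
ee_pos: [0.5556, 0.1067, 0.0951]
tcp_rot: [-179.7, -0.1, 98.8]
wrist_force: [-0.4, -0.6, -1.5]
opening: 0.0539
row [-0.0005  0.0025  0.0651] [-0.006  -0.0009 -0.0009] n 1.6
```

```bash
python3 -m inch '[[-0.0005,0.0015,0.03,0,0,0,1],[-0.0005,0.0015,0.055,0,0,0,1],[-0.0005,0.0015,0.063,0,0,0,1],[-0.0005,0.0015,0.067,0,0,0,1],[-0.0005,0.0015,0.069,0,0,0,1],[-0.0005,0.0015,0.069,0,0,0,1],[-0.0005,0.0015,0.069,0,0,0,1]]'
```

```text
time: 9.33
ee_pos: [0.5587, 0.1062, 0.0306]
tcp_rot: [-180.0, -0.0, 98.8]
wrist_force: [0.4, 0.1, -1.7]
opening: 0.0537
```

```bash
python3 -m inch '[[0,0,0.002,0,0,0,1],[0,0,0.004,0,0,0,1],[0,0,0.0045,0,0,0,1],[0,0,0.0045,0,0,0,1]]'
```

```text
time: 9.67
ee_pos: [0.5587, 0.1064, 0.0265]
tcp_rot: [-179.9, -0.0, 98.9]
wrist_force: [-4.4, -0.4, 11.8]
opening: 0.054
```

Contact (11.8 N), so I release and rise straight up for a look.

```bash
python3 -m inch '[[0,0,0,0,0,0,0.6],[0,0,0,0,0,0,0.3],[0,0,0,0,0,0,0],[0,0,0,0,0,0,0],[0,0,0,0,0,0,0],[0,0,0,0,0,0,0],[0,0,-0.03,0,0,0,0],[0,0,-0.07,0,0,0,0],[0,0,-0.11,0,0,0,0],[0,0,-0.14,0,0,0,0],[0,0,-0.14,0,0,0,0],[0,0,-0.14,0,0,0,0]]'
python3 - <<'E'
from h import *
T,p,d=shot('wrist','w3')
u,v,P=cloud('wrist',T,d)
s=(P[:,2]>.046)&(P[:,2]<.057)&(abs(P[:,0]-.56)<.06)&(abs(P[:,1]-.085)<.07)
q=P[s]; print(len(q),q.mean(0).round(4),cv2.minAreaRect((q[:,:2]*1000).astype(np.float32)))
A=np.c_[q[:,:2]-q[:,:2].mean(0),np.ones(len(q))];print('plane',np.linalg.lstsq(A,q[:,2],rcond=None)[0])
from path import *
ctr=np.array([*cv2.minAreaRect((q[:,:2]*1000).astype(np.float32))[0],47])/1000
Rd=down(98.8);Rg=tilt(Rd,-30);g=ctr+.016*np.array([-.153,.988,0])
T=pose()
H=g-.10*Rg[:,2]; s=check(T[:3,3],T[:3,:3],H,Rg,o['q'][:5],4)
go(H,Rg); print(g,(g+.021*Rg[:,2]))
E
```

```text
time: 10.67
ee_pos: [0.5594, 0.1066, 0.1665]
tcp_rot: [180.0, -0.0, 98.9]
wrist_force: [-0.6, -1.1, -0.5]
opening: 0.0851
5116 [0.5604 0.0903 0.0526] ((560.8469848632812, 87.58577728271484), (55.93040084838867, 90.5611801147461), 8.623263359069824)
plane [-0.00180589  0.00057284  0.05255655]
0.0 [11.  7.  5. 88.  0.] err 0.0 
0.33 [ 17.   8.   4.  88. -10.] err 0.0 
0.67 [ 23.  11.   5.  89. -19.] err 0.0 
1.0 [ 29.  16.   7.  93. -28.] err 0.0 
row [ 0.047  -0.0006  0.0309] [-0.0023 -0.5238  0.0024] n 4.2
[0.55839898 0.10339378 0.047     ] [0.56000534 0.09301738 0.02881347]
```

View pics/w3.png

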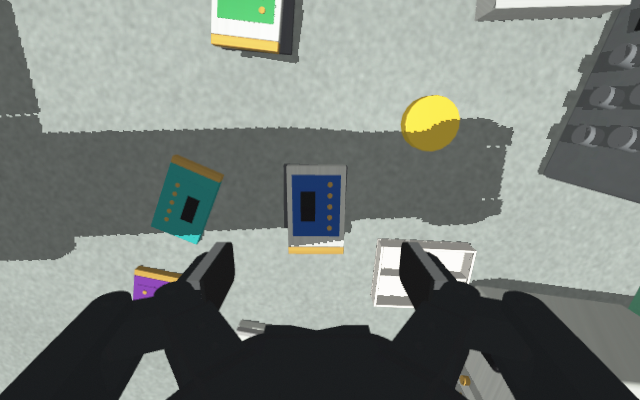

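Module lies flat at (317,208), gold edge at (317,250), and measures 56×90 mm again. I take the tilted hover, then go in along the tool axis.

```bash
python3 -m inch '[[0.01,0,0.006,0,-0.105,0,0],[0.02,0,0.012,0,-0.21,0,0],[0.03,0,0.018,0,-0.315,0,0],[0.04,0,0.024,0,-0.42,0,0],[0.047,-0.001,0.031,-0.001,-0.524,0.002,0],[0.047,-0.001,0.031,-0.001,-0.524,0.002,0],[0.047,-0.001,0.031,-0.001,-0.524,0.002,0],[0.047,-0.001,0.031,-0.001,-0.524,0.002,0]]'
python3 - <<'E'
from h import *
Rg=down(98.8)@R.from_euler('y',-30,degrees=True).as_matrix()
go(np.array([.5584,.1034,.047])+.022*Rg[:,2],Rg)
E
```

```text
time: 11.38
ee_pos: [0.5497, 0.1525, 0.1324]
tcp_rot: [-179.7, 30.0, 99.0]
wrist_force: [-0.1, 0.2, 0.1]
opening: 0.0853
row [-0.0005  0.0015  0.1209] [-0.0034 -0.0006  0.0023] n 2.9
```

```bash
python3 -m inch '[[0,0.001,0.03,0,0,0,0],[0,0.001,0.06,0,0,0,0],[0,0.001,0.09,0,0,0,0],[0,0.001,0.11,0,0,0,0],[0,0.001,0.121,0,0,0,0],[0,0.001,0.121,0,0,0,0],[0,0.001,0.121,0,0,0,0.3],[0,0.001,0.121,0,0,0,0.6],[0,0.001,0.121,0,0,0,1],[0,0.001,0.121,0,0,0,1],[0,0.001,0.121,0,0,0,1],[0,0.001,0.121,0,0,0,1]]' 110; python3 -m inch '[[0,0,0,0,0,0,1],[0,0,0,0,0,0,1],[0,0,0,0,0,0,1],[0,0,0,0,0,0,1],[0,0,-0.01,0,0,0,1],[0,0,-0.03,0,0,0,1],[0,0,-0.06,0,0,0,1],[0,0,-0.1,0,0,0,1],[0,0,-0.14,0,0,0,1],[0,0,-0.16,0,0,0,1],[0,0,-0.16,0,0,0,1],[0,0,-0.16,0,0,0,1]]' 110;  python3 - <<'E'
from h import *
T,p,d=shot('wrist','w4')
u,v,P=cloud('wrist',T,d);Tt=pose();q=(P-Tt[:3,3])@Tt[:3,:3]
hsv=cv2.cvtColor(p,cv2.COLOR_RGB2HSV)
b=(hsv[v,u,0]>105)&(hsv[v,u,0]<125)&(hsv[v,u,1]>110)&(abs(q[:,0])<.08)&(abs(q[:,1])<.03)&(q[:,2]>-.08)&(q[:,2]<.05)
w=q[b];print(len(w),w.min(0),w.max(0),w.mean(0))
a=np.linalg.lstsq(np.c_[w[:,:2],np.ones(len(w))],w[:,2],rcond=None)[0];print('plane',a,np.degrees(np.arctan(a[:2])))
f=abs(q[:,2]-np.c_[q[:,:2],np.ones(len(q))]@a)<.003
f&=(abs(q[:,0])<.08)&(abs(q[:,1])<.032);print('face',q[f].min(0),np.percentile(q[f],99,axis=0))
E
```

```text
time: 12.38
ee_pos: [0.5612, 0.094, 0.0309]
tcp_rot: [179.9, 30.0, 98.8]
wrist_force: [-0.5, 0.8, 6.7]
opening: 0.0539
time: 13.38
ee_pos: [0.5484, 0.1735, 0.1683]
tcp_rot: [180.0, 29.9, 98.9]
wrist_force: [0.2, -0.7, -3.3]
opening: 0.0538
4385 [-0.03918764 -0.02722437 -0.03721479] [ 0.01592504  0.02295668 -0.00375358] [-0.00624285  0.00053956 -0.0234011 ]
plane [-0.57669291 -0.0026017  -0.0269999 ] [-29.97174401  -0.14906581]
face [-0.05582302 -0.03199514 -0.04059901] [0.02358728 0.02733214 0.00450061]
```

View pics/w4.png

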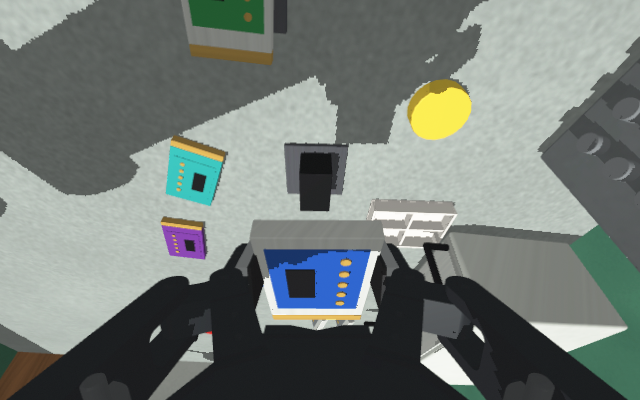

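Regrasp good: the module is held at 30.0° tilt, cover at (318,280), empty block at (316,170). Next I plan the transit.

```bash
cat >> path.py <<'E'
Bo=np.array([.5278,-.1460,.0145]); Rq=tilt(Rp,-30); GT=np.array([-.0521,0,.0103])
def tgt(zb,dx=0,dy=0): return Bo+zb*Zb+dx*Xb+dy*Yb-Rq@GT
def gold():
    T=pose(); g=T[:3,3]+T[:3,:3]@GT-Bo; m=T[:3,:3]@np.array([-.866,0,.5]); f=telemetry.get_obs()['wrist_force']
    print('gold in bay mm',(np.array([g@Xb,g@Yb,g@Zb])*1000).round(1),'lean err',(m@Xb).round(3),(m@Yb).round(3),'F bay',np.array([f@Xb,f@Yb,f@Zb]).round(1))
E
python3 - <<'E'
from path import *
T=pose();M=np.array([.50,.0,.26]);S=Slerp([0,1],R.from_matrix([T[:3,:3],Rq]));Rm=S(.5).as_matrix()
s=check(T[:3,3],T[:3,:3],M,Rm,o['q'][:5],5,gold=GT)
D2=tgt(.085); s=check(M,Rm,D2,Rq,s,5,gold=GT); s=check(D2,Rq,tgt(0),Rq,s,3,gold=GT)
print(D2,Rq[:,2]); go(M,Rm); go(D2,Rq,np.vstack([np.c_[Rm,M],[0,0,0,1]]))
E
```

```text
0.0 [ 31.  17.  12.  98. -28.] err 0.0 [0.556 0.123 0.184]
0.25 [ 25.   7.   5.  93. -23.] err 0.0 [0.533 0.077 0.201]
0.5 [ 19.  -2.  -1.  88. -19.] err 0.0 [0.51  0.035 0.216]
0.75 [ 12. -12.  -7.  84. -14.] err 0.0 [ 0.489 -0.004  0.23 ]
1.0 [  5. -20. -12.  80.  -8.] err 0.0 [ 0.47  -0.041  0.244]
0.0 [  5. -20. -12.  80.  -8.] err 0.0 [ 0.47  -0.041  0.244]
0.25 [ -3. -24. -20.  70.  -2.] err 0.0 [ 0.486 -0.069  0.205]
0.5 [-10. -28. -28.  59.   4.] err 0.0 [ 0.504 -0.096  0.167]
0.75 [-16. -30. -36.  47.   8.] err 0.0 [ 0.526 -0.122  0.131]
1.0 [-20. -30. -43.  34.  12.] err 0.0 [ 0.55  -0.147  0.097]
0.0 [-20. -30. -43.  34.  12.] err 0.0 [ 0.55  -0.147  0.097]
0.5 [-20. -31. -48.  30.  12.] err 0.0 [ 0.539 -0.147  0.056]
1.0 [-21. -31. -52.  25.  12.] err 0.0 [ 0.528 -0.146  0.014]
[ 0.57927119 -0.14896781  0.14072716] [ 0.70593427 -0.04070391 -0.70710678]
row [-0.1878 -0.0742  0.001 ] [-0.1238  0.4637  0.9334] n 8.4
row [-0.0778  0.1131  0.1544] [-0.1238  0.4637  0.9334] n 8.4
```

```bash
python3 -m inch '[[-0.0209,-0.008,0,-0.0138,0.0515,0.1037,1],[-0.042,-0.0165,0,-0.0275,0.103,0.207,1],[-0.0626,-0.0247,0,-0.041,0.1546,0.311,1],[-0.0835,-0.033,0,-0.055,0.206,0.415,1],[-0.104,-0.041,0,-0.069,0.2576,0.5186,1],[-0.125,-0.0495,0,-0.0825,0.309,0.622,1],[-0.146,-0.0577,0,-0.096,0.3607,0.726,1],[-0.167,-0.066,0.001,-0.11,0.412,0.83,1],[-0.1878,-0.0742,0.001,-0.1238,0.4637,0.9334,1],[-0.1878,-0.0742,0.001,-0.1238,0.4637,0.9334,1],[-0.1878,-0.0742,0.001,-0.1238,0.4637,0.9334,1]]'
python3 - <<'E'
from path import *
go(tgt(.085),Rq);gold()
E
```

```text
time: 14.35
ee_pos: [0.4988, -0.0022, 0.2599]
tcp_rot: [161.5, -7.1, 49.9]
wrist_force: [0.3, 0.7, -2.6]
opening: 0.0538
row [-0.0748  0.1127  0.1547] [-0.1212  0.4647  0.9303] n 8.4
gold in bay mm [-121.9   99.5  204.7] lean err -0.191 -0.737 F bay [ 1.   0.7 -2.5]
```

```bash
python3 -m inch '[[-0.008,0.0125,0.017,-0.0135,0.0516,0.1034,1],[-0.0166,0.025,0.034,-0.027,0.103,0.207,1],[-0.025,0.0376,0.0515,-0.04,0.155,0.31,1],[-0.033,0.05,0.0687,-0.054,0.2065,0.4135,1],[-0.0415,0.0626,0.086,-0.067,0.258,0.517,1],[-0.05,0.075,0.103,-0.081,0.31,0.62,1],[-0.058,0.0877,0.12,-0.094,0.361,0.7236,1],[-0.0665,0.1,0.1375,-0.108,0.413,0.827,1],[-0.0748,0.1127,0.1547,-0.1212,0.4647,0.9303,1],[-0.0748,0.1127,0.1547,-0.1212,0.4647,0.9303,1],[-0.0748,0.1127,0.1547,-0.1212,0.4647,0.9303,1],[-0.0748,0.1127,0.1547,-0.1212,0.4647,0.9303,1]]'
python3 - <<'E'
from path import *
shot('side','s5');T,p,d=shot('wrist','w5')
go(tgt(.085),Rq);gold();print(telemetry.get_obs()['q'].round(1))
a=cv2.imread('pics/s5.png')[150:220,270:350];a=cv2.resize(a,(640,560),interpolation=cv2.INTER_CUBIC);cv2.imwrite('pics/s5c.png',a)
E
```

```text
time: 15.35
ee_pos: [0.5807, -0.1463, 0.1404]
tcp_rot: [179.9, -44.8, -2.9]
wrist_force: [-0.1, 1.0, -1.2]
opening: 0.0539
row [-0.0025  0.0028 -0.0003] [-0.0031 -0.0001  0.0046] n 0.1
gold in bay mm [ 1.5  2.6 87. ] lean err 0.0 -0.002 F bay [ 0.5 -0.3 -1.5]
[-19.6 -30.1 -42.4  33.9  11.6 168. ]
```

View pics/s5c.png

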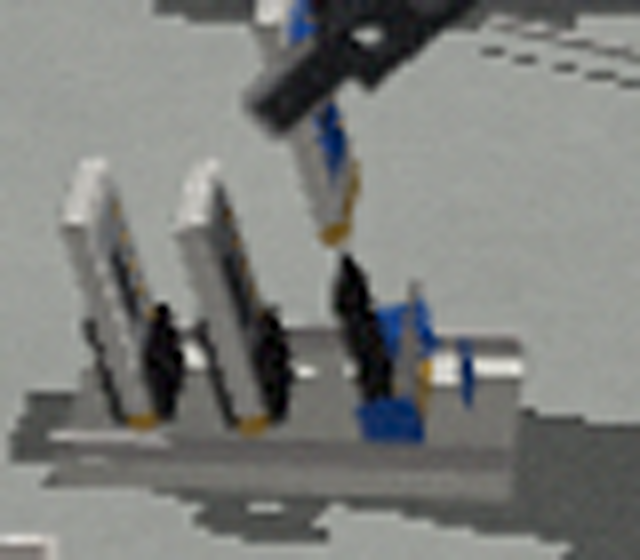

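View pics/w5.png

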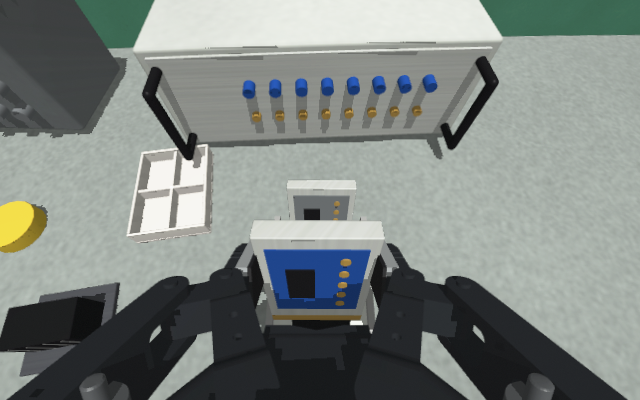

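The side crop shows the gold end at (335,235), leaning parallel to the greys. Extrapolated down the bay it lands about 2 mm toward the wall, which agrees with the computed +1.5 mm. The wrist view puts the grey top centre at (322,185), slightly right of ours at (318,230), so we are about 3 mm too far to +y. I correct both and lower.

```bash
python3 -m inch '[[-0.0025,0.0033,-0.001,-0.003,0,0.0045,1],[-0.0025,0.0033,-0.001,-0.003,0,0.0045,1],[-0.0198,0.0033,0.009,-0.003,0,0.0045,1],[-0.0285,0.0033,0.014,-0.003,0,0.0045,1],[-0.0285,0.0033,0.014,-0.003,0,0.0045,1],[-0.0285,0.0033,0.014,-0.003,0,0.0045,1]]'
python3 - <<'E'
from path import *
gold();go(tgt(.040),Rq)
E
```

```text
time: 15.95
ee_pos: [0.5701, -0.1495, 0.1105]
tcp_rot: [-179.9, -44.9, -3.5]
wrist_force: [0.6, 0.2, -1.4]
opening: 0.0539
gold in bay mm [-1.1 -0.9 53.5] lean err -0.001 0.002 F bay [ 0.9  0.3 -1.2]
row [-0.0111 -0.001   0.0076] [ 0.0004  0.0012 -0.0026] n 0.3
```

```bash
python3 -m inch '[[-0.0043,0,0.003,0,0,0,1],[-0.0087,0,0.0055,0,0,0,1],[-0.013,0,0.008,0,0,0,1],[-0.0173,0,0.0105,0,0,0,1],[-0.0217,0,0.013,0,0,0,1],[-0.0217,0,0.013,0,0,0,1],[-0.0217,0,0.013,0,0,0,1]]'
python3 - <<'E'
from path import *
gold()
E
```

```text
time: 16.53
ee_pos: [0.5641, -0.1492, 0.0862]
tcp_rot: [-179.9, -45.0, -3.5]
wrist_force: [-0.6, -0.5, -1.8]
opening: 0.0535
gold in bay mm [-0.5 -1.  28.4] lean err -0.0 0.002 F bay [-0.1 -0.5 -1.9]
```

```bash
python3 -m inch '[[-0.0035,0,0.002,0,0,0,1],[-0.007,0,0.004,0,0,0,1],[-0.0104,0,0.006,0,0,0,1],[-0.0139,0,0.008,0,0,0,1],[-0.0156,0,0.009,0,0,0,1],[-0.0156,0,0.009,0,0,0,1],[-0.0156,0,0.009,0,0,0,1]]'
python3 - <<'E'
from path import *
gold()
E
```

```text
time: 17.12
ee_pos: [0.5592, -0.1488, 0.0683]
tcp_rot: [-179.9, -44.9, -3.5]
wrist_force: [1.2, 0.3, -2.7]
opening: 0.0538
gold in bay mm [-0.7 -0.9  9.9] lean err -0.001 0.002 F bay [ 1.9  0.4 -2.3]
```

```bash
python3 -m inch '[[-0.0017,0,0.001,0,0,0,1],[-0.0035,0,0.002,0,0,0,1],[-0.0052,0,0.003,0,0,0,1],[-0.0061,0,0.0035,0,0,0,1],[-0.0061,0,0.0035,0,0,0,1]]'
python3 - <<'E'
from path import *
gold()
E
```

```text
time: 17.53
ee_pos: [0.5576, -0.1488, 0.062]
tcp_rot: [-179.9, -45.0, -3.5]
wrist_force: [0.5, -0.0, -3.4]
opening: 0.0538
gold in bay mm [-0.6 -1.   3.4] lean err -0.0 0.002 F bay [ 1.4  0.  -3.2]
```

```bash
python3 -m inch '[[-0.00087,0,0.0005,0,0,0,1],[-0.00173,0,0.001,0,0,0,1],[-0.00173,0,0.001,0,0,0,1]]'; python3 -m inch '[[-0.00087,0,0.0005,0,0,0,1],[-0.00087,0,0.0005,0,0,0,1]]';python3 - <<'E'
from path import *
gold()
E
```

```text
time: 17.78
ee_pos: [0.5576, -0.1489, 0.0611]
tcp_rot: [-179.9, -45.1, -3.5]
wrist_force: [0.9, -0.1, 1.2]
opening: 0.0541
time: 17.95
ee_pos: [0.5578, -0.1489, 0.061]
tcp_rot: [-179.9, -45.1, -3.5]
wrist_force: [-1.8, 1.8, 5.0]
opening: 0.0539
gold in bay mm [ 0.1 -1.   2.4] lean err 0.002 0.001 F bay [-3.1  1.7  4.3]
```

```bash
python3 -m inch '[[-0.0006,0,0.00035,0,0,0,1],[-0.0009,0,0.0005,0,0,0,1],[-0.0009,0,0.0005,0,0,0,1],[-0.0009,0,0.0005,0,0,0,1]]';python3 - <<'E'
from path import *
gold()
E
```

```text
time: 18.28
ee_pos: [0.5579, -0.1489, 0.0609]
tcp_rot: [-179.9, -45.2, -3.4]
wrist_force: [-2.3, 3.9, 8.3]
opening: 0.0534
gold in bay mm [ 0.3 -1.   2.3] lean err 0.004 0.001 F bay [-4.6  3.8  7.4]
```

```bash
python3 -m inch '[[-0.0005,0,0.0003,0,0,0,1],[-0.0008,0,0.0003,0,0,0,1],[-0.0008,0,0.0003,0,0,0,1],[-0.0008,0,0.0003,0,0,0,1],[-0.0008,0,0.0003,0,0,0,1],[-0.0008,0,0.0003,0,0,0,1],[-0.0008,0,0.0003,0,0,0,1],[-0.0008,0,0.0003,0,0,0,1]]';python3 - <<'E'
from path import *
gold()
T,p,d=shot('side','s6')
a=cv2.imread('pics/s6.png')[150:220,270:350];a=cv2.resize(a,(640,560),interpolation=cv2.INTER_CUBIC);cv2.imwrite('pics/s6c.png',a)
E
```

```text
time: 18.95
ee_pos: [0.558, -0.1489, 0.0609]
tcp_rot: [-179.9, -45.3, -3.4]
wrist_force: [-2.7, 3.2, 11.1]
opening: 0.0536
gold in bay mm [ 0.4 -1.1  2.3] lean err 0.005 0.001 F bay [-5.6  3.  10. ]
```

View pics/s6c.png

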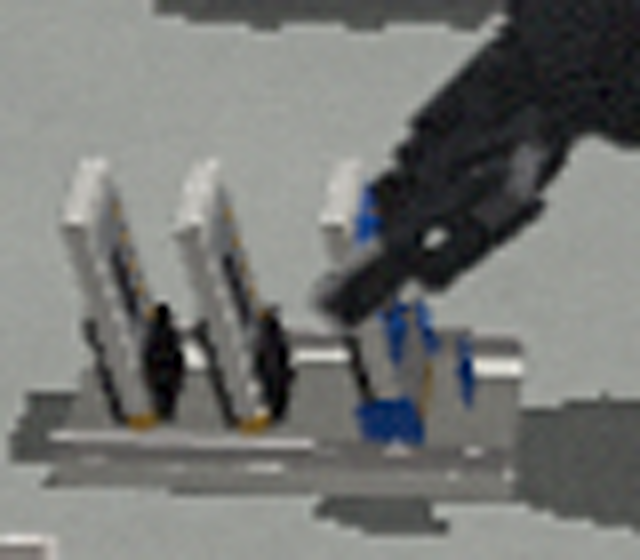

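The plain end at (345,165) is level with the grey tops (about y 160), and the spacing of 145 px ≈ 54 mm is right. I press slightly more, to about 13 N net, and hold.

```bash
python3 -m inch '[[-0.0004,0,0.0002,0,0,0,1],[-0.0004,0,0.0002,0,0,0,1],[-0.0004,0,0.0002,0,0,0,1],[-0.0004,0,0.0002,0,0,0,1],[-0.0004,0,0.0002,0,0,0,1],[-0.0004,0,0.0002,0,0,0,1],[-0.0004,0,0.0002,0,0,0,1],[-0.0004,0,0.0002,0,0,0,1]]';python3 - <<'E'
from path import *
gold()
T,p,d=shot('wrist','w6')
u,v,P=cloud('wrist',T,d);Q=np.c_[(P-Bo)@Xb,(P-Bo)@Yb,(P-Bo)@Zb]
for nm,x in(('ours',0),('grey1',.054*c)):
    e=x*0+ (0.054*s_ if x else 0)*-1  # grey bay floor is lower along Zb? computed below
    q=Q[(abs(Q[:,1])<.035)&(abs(Q[:,0]-x)<.0075)&(Q[:,2]>.06)&(Q[:,2]<.13)]
    top=q[q[:,2]>np.percentile(q[:,2],97)-.003]
    print(nm,len(q),len(top),'top z',np.percentile(q[:,2],[50,90,97]).round(4),top.mean(0).round(4),'ymid',(np.percentile(top[:,1],2)+np.percentile(top[:,1],98))/2,'expected offset',(.054*s_ if x else 0))
E
```

```text
time: 19.67
ee_pos: [0.558, -0.1489, 0.0609]
tcp_rot: [-179.9, -45.3, -3.4]
wrist_force: [-3.7, 3.8, 12.6]
opening: 0.0539
gold in bay mm [ 0.5 -1.1  2.3] lean err 0.006 0.001 F bay [-7.1  3.6 11.1]
ours 7493 2838 top z [0.0831 0.0907 0.0911] [-0.0004 -0.0004  0.0903] ymid -0.0006569352617605915 expected offset 0
grey1 6784 1528 top z [0.0879 0.1019 0.1024] [5.130e-02 1.000e-04 1.016e-01] ymid 8.733068173283169e-05 expected offset 0.01397622843553612
```

The wrist depth puts our top at z = 90.3 mm, but grey 1 reads 2.4 mm below nominal, so there is a discrepancy near the 2 mm limit. I cross-check against the rack base height and the fixed cameras before letting go.

Run:
```python
from path import *
shot('top','t6')
B=rot([0,0,yaw])
for f,n in(('w6','wrist'),('s6','side'),('t6','top')):
    z=np.load(f'pics/{f}.npz');u,v,P=cloud(n,z['T'],z['d']);Q=(P-Bo)@B   # rack aligned
    h=P[:,2]
    t=(abs(Q[:,0]-.05)<.2)&(abs(Q[:,1])<.2)&(abs(h)<.006);b=(abs(Q[:,0]-.04)<.09)&(abs(Q[:,1])<.045)&(abs(h-.012)<.005)
    print(n,'table',np.median(h[t]).round(4),'base',b.sum(),np.median(h[b]).round(4) if b.sum() else '')
    for k in(0,.054,.096):
        w=(abs(Q[:,1])<.024)&(abs(Q[:,0]-k-.021)<.011)&(Q[:,2]>.06)&(Q[:,2]<.1)
        q=Q[w]
        if len(q)>20:
            top=q[q[:,2]>.081]
            print('  ',k,len(q),'height pct',np.percentile(q[:,2],[80,90,95,99]).round(4),'top n/x',len(top),(top[:,0].mean()-k).round(4) if len(top) else '')
```

```text
wrist table 0.0003 base 1216 0.0127
   0 6120 height pct [0.0873 0.088  0.0884 0.089 ] top n/x 3368 0.0215
   0.054 4463 height pct [0.0845 0.0853 0.0857 0.0864] top n/x 1689 0.021
   0.096 3717 height pct [0.0838 0.0849 0.0854 0.0861] top n/x 1239 0.0204
side table 0.0004 base 365 0.0124
   0 50 height pct [0.0878 0.0888 0.0896 0.0897] top n/x 33 0.022
   0.054 55 height pct [0.0843 0.0851 0.0857 0.0869] top n/x 23 0.0221
   0.096 55 height pct [0.0847 0.0857 0.0862 0.0866] top n/x 27 0.0215
top table 0.0006 base 225 0.0125
   0 123 height pct [0.088  0.0896 0.0903 0.0927] top n/x 73 0.0224
   0.054 116 height pct [0.0853 0.0869 0.0874 0.0881] top n/x 60 0.0228
   0.096 112 height pct [0.0847 0.0857 0.0871 0.0892] top n/x 49 0.0221
```

All three cameras agree. Our top edge is at 88.4–89 mm above the strip, minus the 0.4 mm table bias, against 88.2 mm expected when fully home. The greys sit about 2.5 mm lower, which fits the 12 mm base top without a strip under them. The stop was also rigid under about 13 N net. I ease off part of the load, open, and back out along the tool axis.

```bash
python3 -m inch '[[0.001,0,-0.0008,0,0,0,1],[0.0021,0,-0.0014,0,0,0,1],[0.0021,0,-0.0014,0,0,0,1],[0.0021,0,-0.0014,0,0,0,1]]'; python3 -m inch '[[0,0,0,0,0,0,0.7],[0,0,0,0,0,0,0.3],[0,0,0,0,0,0,0],[0,0,0,0,0,0,0],[0,0,0,0,0,0,0],[0,0,0,0,0,0,0],[0,0,-0.01,0,0,0,0],[0,0,-0.03,0,0,0,0],[0,0,-0.06,0,0,0,0],[0,0,-0.1,0,0,0,0],[0,0,-0.1,0,0,0,0],[0,0,-0.1,0,0,0,0]]'
python3 - <<'E'
from path import *
print(telemetry.get_obs()['wrist_force'])
B=rot([0,0,yaw])
for f,n in(('w7','wrist'),('s7','side'),('t7','top')):
    T,p,d=shot(n,f);u,v,P=cloud(n,T,d);Q=(P-Bo)@B
    for k in(0,.054):
        q=Q[(abs(Q[:,1])<.033)&(abs(Q[:,0]-k-.021)<.011)&(Q[:,2]>.06)&(Q[:,2]<.1)]
        if len(q)>20:
            t=q[q[:,2]>.081]; a=np.polyfit(t[:,1],t[:,0],1)[0]
            print(n,k,len(q),'h',np.percentile(q[:,2],[90,95,99]).round(4),'x',(t[:,0].mean()-k).round(4),'y',np.percentile(t[:,1],[2,98]).mean().round(4),'yaw',a.round(3))
    if n=='wrist':
        Qb=np.c_[(P-Bo)@Xb,(P-Bo)@Yb,(P-Bo)@Zb];hsv=cv2.cvtColor(p,cv2.COLOR_RGB2HSV)[v,u]
        w=Qb[(hsv[:,0]>105)&(hsv[:,0]<125)&(hsv[:,1]>110)&(abs(Qb[:,0])<.015)&(Qb[:,2]>.04)&(Qb[:,2]<.09)&(abs(Qb[:,1])<.025)]
        print('face fit x = a z + b y + c',np.linalg.lstsq(np.c_[w[:,2],w[:,1],np.ones(len(w))],w[:,0],rcond=None)[0].round(4),len(w))
E
```

```text
time: 20.1
ee_pos: [0.5575, -0.1488, 0.061]
tcp_rot: [-179.9, -45.1, -3.5]
wrist_force: [2.6, 1.9, 6.2]
opening: 0.0537
time: 21.1
ee_pos: [0.4864, -0.1453, 0.1341]
tcp_rot: [179.9, -45.3, -3.4]
wrist_force: [0.5, 0.1, -0.7]
opening: 0.0856
[ 0.51607842  0.13782196 -0.68738822]
wrist 0 2414 h [0.0879 0.0883 0.089 ] x 0.0208 y -0.0004 yaw 0.002
wrist 0.054 1945 h [0.0853 0.0858 0.0865] x 0.0208 y 0.0001 yaw 0.003
face fit x = a z + b y + c [ 0.0054  0.0006 -0.0056] 1486
side 0 88 h [0.0881 0.0889 0.0897] x 0.0219 y 0.0023 yaw -0.006
side 0.054 85 h [0.0854 0.0861 0.0868] x 0.0219 y 0.0022 yaw -0.001
top 0 143 h [0.089  0.0897 0.0921] x 0.0226 y -0.0033 yaw 0.011
top 0.054 135 h [0.087  0.0886 0.0905] x 0.0227 y -0.0025 yaw 0.031
```

View pics/w7.png

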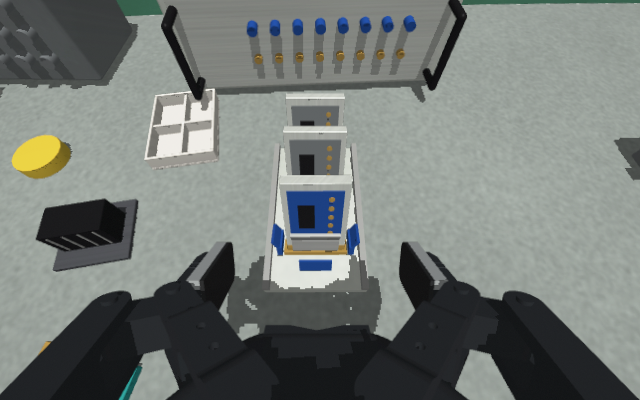

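The wrist view shows the module standing in the front bay (316,215), in line with the greys and between the blue cheeks, with the gripper clear. Handing in.

```bash
python3 -c "
from workcell import order; print(order.job_done())"
```

```text
the job is handed in; nothing more can be done
None
```

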